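# Turn over the drying rack: skewer the dry coasters, lay out the spoons

## Robot

A 6-joint arm with a two-finger parallel gripper is mounted at the origin on the work surface. World frame = base frame: x ahead of the robot, y to its left, z up, the work surface at z = 0. Lengths are in mm, angles in rad, forces in N, time in s.
With the tool pointing down it reaches from about 375 to 925 mm from the base axis. Payload 5.7 kg.
Tool frame: the origin (TCP) lies on the centre line of the jaws, within the pads' length; the fingertips stand 8 mm ahead of it and the grasp point (between the pads) lies 11 mm behind it (ctrl.finger_overhang is the distance from the TCP to the fingertips, in mm); z points along the fingers, y is the line along which they close (so a half turn about z gives the same grasp; the last joint's range is limited). The gripper opens to 85 mm and grips with 20 to 120 N. Pads are 22 mm wide; open, the fingers measure 114 mm over their backs; the gripper's body (76 mm by 85 mm) begins 54 mm behind the grasp point. The pads swing forward as they close: fully open they stand 13 mm farther back than shut.
Start: joints at [-1.295, 0.359, 1.51, -0, 1.272, -0.115], TCP at [228.54, -554.738, 239.267] pointing down, gripper open.
Joint ranges: [-2.97, 2.97], [-1.01, 2.36], [0.21, 2.38], [-0.96, 4.11], [0.2, 2.71], [-2.98, 2.98]. Speed limits (rad/s): [2.39, 2.39, 3.14, 3.14, 3.14, 3.14].

## Interface

Orientations are given as a unit quaternion [w, x, y, z].
In Python, from station import ctrl gives the robot as it stands.
- The arm moves only by the tool send_rows, never from a script. Its argument "series" is a list that holds one entry, the list of rows, each a list of 7 numbers: the shift along the tool's x, y, z as a fraction of full scale, then the turn, a rotation vector about the tool's x, y, z as a fraction of full scale, then the closure, from -1 (fully open) to 1 (shut). A call has 1 to 5 rows; each row shifts and turns the commanded pose from where the row before left it, along the tool's axes as they then stand; what a row does not reach is not made up. Full scale, the value 1, is 20 mm for a shift and 0.08 rad for a turn. A row lasts 1/8 s, in which the tool goes at most 62.5 mm and 10.7 degrees, less where a joint would pass 70% of its speed; a pose out of reach is approached as far as the arm can. A call with a number of a shift or a turn outside -1 to 1 is refused whole. A call with a gripper value outside its range is refused whole. The fingers move at their own pace and stop on an object; "squeeze" is the grip in N (left out, the last holds). Time passes only in rows, so rows that do not move let the fingers close. It gives the time, the measured TCP pose, the force, the opening and the grip force at its end, in the units of the state.
- ctrl.state(): the state, without advancing time (a new reading comes with each control period).
- ctrl.grab_frame(name): name is "scene" or "top"; returns a dict with "img" (400x640x3 uint8, red, green, blue), "mtx" (3x3 intrinsics, pixels), "eye" and "attitude" of the camera in the world. Camera axes: x right, y down, z forward; pixel columns grow to the right and rows downward; lengths in mm; the calibration is good to about 2 mm. A picture is of the moment at which its call begins. There is no depth.
- ctrl.close_job(): hands the job in; it is judged then, once.
The state is a dict: "time": time; "joint_pos": joint angles; "qd": joint speeds; "joint_efforts": joint torques, N m; "position": TCP position; "tcp_rot": TCP orientation; "contact_force": force on the tool from outside, world axes, zero at the start; "ft_torque": the same for the moment, N m; "grip_width": finger opening in mm; "gripper_force": force on a finger pad.
Only numpy, scipy, OpenCV 4.12 (cv2) and the standard library are available. Lean on these libraries where they do the work, as an engineer would, in place of code of your own. Each camera call takes 0.05 s, during which the arm holds its last target. There are 200 camera calls.

## Task

The coasters in the lower tier of the drying rack are dry: take the skewer by its handle, thread it through the holes of all of them, lift them out together as one stack and hang the loaded skewer back across both forks of its stand, the coasters hanging between the forks. Lay every spoon from the counter side by side in one neat row on the rack's upper deck, lying level, bowls on the blue strip at the back and handles pointing straight to the front. Do not drop a coaster on the counter, and leave the canister, the tongs and the spatula where they are.

Things in the scene. Friction and masses are not known exactly. Their poses are not given: they have to be found in the camera images.
- rack: Two-tier plastic drying rack, fixed, placed anew each time. Origin on the counter under its middle; x to its back, y left. Upper tier: flat white deck, x -20 to 140, y -150 to 150 mm, top 60 mm above the counter; rims 8 mm higher at back and sides, none in front. Lower tier, in front: blue rails and pegs (up to 85 mm high) hold up to four coasters on edge, side by side along y
- rack_strip (a point): Middle of the blue strip (50 mm wide in x, 280 mm long in y) on the back half of the upper deck, on the deck's top face; axes as the rack
- rack_slots (a point): Middle of the four coaster slots of the lower tier (x -85, y 0, z 70 mm in the rack), at the height of the holes. Slot centres at y -33, -11, 11 and 33 mm from it, each 16 mm wide between pegs; both ends along y are open for a rod at this height. Axes as the rack
- stand: Skewer stand, fixed, placed anew each time: wooden foot 75 x 170 x 10 mm with two upright steel V forks at y -65 and +65 mm; each V opens upward, 44 mm wide at the top, its prongs ending 110 mm above the counter. Origin on the counter under its middle; y along the line of the forks, z up
- stand_rest (a point): Midpoint between the two forks at the height of the axis of a rod that rests in both Vs (95 mm above the counter); axes as the stand
- skewer: Skewer, 70 g: square wooden handle 24 x 24 x 60 mm and a steel rod, 8 mm diameter. Origin: handle centre, on the rod's axis; y along the rod, tip at y 195 mm; a round guard, 40 mm diameter, on the rod at y 64 to 68. At the start it lies in both forks, rod along the stand's +y, handle beyond the -y end (origin near y -115 mm in the stand; forks meet the rod at y 50, before the guard, and 180 mm)
- skewer_tip (a point): Tip of the skewer's rod (rounded)
- coaster0: Round bamboo coaster, 80 mm diameter, 10 mm thick, with a 30 mm hole in the middle, about 30 g; may be absent. Origin: centre of the hole; y is the disc's axis. At the start it stands on edge in the rack's lower tier, slot at y -33 mm, its hole facing along the rack's y. Hung on the rod, its centre is 11 mm below the rod's axis
- coaster1: Round bamboo coaster, 80 mm diameter, 10 mm thick, with a 30 mm hole in the middle, about 30 g; may be absent. Origin: centre of the hole; y is the disc's axis. At the start it stands on edge in the rack's lower tier, slot at y -11 mm, its hole facing along the rack's y. Hung on the rod, its centre is 11 mm below the rod's axis
- coaster2: Round bamboo coaster, 80 mm diameter, 10 mm thick, with a 30 mm hole in the middle, about 30 g; may be absent. Origin: centre of the hole; y is the disc's axis. At the start it stands on edge in the rack's lower tier, slot at y 11 mm, its hole facing along the rack's y. Hung on the rod, its centre is 11 mm below the rod's axis
- coaster3: Round bamboo coaster, 80 mm diameter, 10 mm thick, with a 30 mm hole in the middle, about 30 g; may be absent. Origin: centre of the hole; y is the disc's axis. At the start it stands on edge in the rack's lower tier, slot at y 33 mm, its hole facing along the rack's y. Hung on the rod, its centre is 11 mm below the rod's axis
- spoon0: White ceramic soup spoon, 130 mm long, 60 g; may be absent. Origin: level of its underside, near its balance point; x points to the bowl. Bowl: round, 44 mm wide, 22 mm high, centre at x +42 mm. Handle: bar 16 mm wide, from x -64 to +20 mm, its top 22 mm and its underside 12 mm above the surface, with a foot under its end
- spoon0_bowl (a point): Centre of the underside of the bowl of spoon0
- spoon1: White ceramic soup spoon, 130 mm long, 60 g; may be absent. Origin: level of its underside, near its balance point; x points to the bowl. Bowl: round, 44 mm wide, 22 mm high, centre at x +42 mm. Handle: bar 16 mm wide, from x -64 to +20 mm, its top 22 mm and its underside 12 mm above the surface, with a foot under its end
- spoon1_bowl (a point): Centre of the underside of the bowl of spoon1
- spoon2: White ceramic soup spoon, 130 mm long, 60 g; may be absent. Origin: level of its underside, near its balance point; x points to the bowl. Bowl: round, 44 mm wide, 22 mm high, centre at x +42 mm. Handle: bar 16 mm wide, from x -64 to +20 mm, its top 22 mm and its underside 12 mm above the surface, with a foot under its end
- spoon2_bowl (a point): Centre of the underside of the bowl of spoon2
- spoon3: White ceramic soup spoon, 130 mm long, 60 g; may be absent. Origin: level of its underside, near its balance point; x points to the bowl. Bowl: round, 44 mm wide, 22 mm high, centre at x +42 mm. Handle: bar 16 mm wide, from x -64 to +20 mm, its top 22 mm and its underside 12 mm above the surface, with a foot under its end
- spoon3_bowl (a point): Centre of the underside of the bowl of spoon3
- canister: Bystander: lidded steel canister with a dark twist cap, 80 mm diameter, 112 mm high; origin under its middle
- tongs: Bystander: stainless tongs lying flat, 210 mm long in x, 60 mm wide, 14 mm high; origin under the middle
- spatula: Bystander: wooden spatula lying flat, 250 mm long in x, 55 mm wide, 10 mm high; origin under the middle
Mind the look-alikes: they are no part of the job. Leave any brown look-alike of the spoon2 alone.

How it is judged:
By the outcome, as a careful person would: the job done as asked, in the order asked, and still so for the second after the job is handed in, with the robot touching nothing.
Of coaster0, coaster1, coaster2, coaster3 only 2 to 4 are there at a start; the rules pass over those that are not, and their reading is None.
Of spoon0, spoon1, spoon2, spoon3 only 3 to 4 are there at a start; the rules pass over those that are not, and their reading is None.
At some moment in a run one of spoon0, spoon1, spoon2, spoon3 may be knocked a few centimetres aside while the robot is not near it.
It also fails if it takes over 192 s, if anything falls off the work surface, if the arm or the gripper's body presses on something with over 40 N, if the wrist force passes 120 N, or if a joint passes its speed limit or range.

## Working session

There is one attempt and no reset: what is moved stays moved. The work goes in short steps, Python scripts to look and compute and a tool call to move; the robot and the scene stay as the last step left them, time stands still between calls to the robot, and variables do not carry over. Pictures are saved under pics/ and viewed, at most 14 in all, crops included, and the job is handed in when it is done.

Besides the shell and the picture viewer there is one more tool, called after "Request:" as name(argument=value, ...), one argument or row to a line, values as JSON. send_rows: Moves the arm, as the interface text tells. Shift numbers are shares of 20 mm and turn numbers shares of 0.08 rad, none past 1 either way. Its arguments: {"type":"object","properties":{"series":{"type":"array"},"squeeze":{"type":"number"}},"required":["series"]}

```bash
ls; mkdir -p pics; cat > h.py <<'E'
import numpy as np, cv2
from scipy.spatial.transform import Rotation as R
from station import ctrl
def rot(a):
    a=np.array(a,float)
    return a if a.shape==(3,3) else R.from_quat(a[[1,2,3,0]]).as_matrix()
def ray(f,u,v):
    K=np.array(f["mtx"]);d=rot(f["attitude"])@np.linalg.inv(K)@np.array([u,v,1.])
    return np.array(f["eye"]),d
def onz(f,u,v,z):
    e,d=ray(f,u,v);return e+d*(z-e[2])/d[2]
def proj(f,p):
    c=rot(f["attitude"]).T@(np.array(p)-np.array(f["eye"]));q=np.array(f["mtx"])@c
    return q[:2]/q[2]
def save(f,n): cv2.imwrite(f"pics/{n}.png",f["img"][:,:,::-1])
def st():
    s=ctrl.state();return s
E
python3 - <<'E'
from h import *
import pickle
for n in("scene","top"):
    f=ctrl.grab_frame(n);pickle.dump(f,open(n+".pkl","wb"));save(f,n+"0");print(n,f["mtx"],f["eye"],f["attitude"])
print(ctrl.state())
E
```

```text
pics
scene [[485.41454908   0.         324.60040768]
 [  0.         485.41454908 203.98369498]
 [  0.           0.           1.        ]] [1228.07429769 -766.43215885  909.39055452] [-0.40549706  0.8359038   0.33559821 -0.15559825]
top [[506.82780191   0.         318.51049027]
 [  0.         506.82780191 202.98898561]
 [  0.           0.           1.        ]] [ 399.9365898     8.93625414 1599.86536141] [-0.02225118  0.71643265 -0.69623889  0.03847798]
{'time': 0.1, 'joint_pos': array([-1.29507735e+00,  3.59467382e-01,  1.51137500e+00,  1.22321849e-05,
        1.27251044e+00, -1.15077408e-01]), 'qd': array([ 0.00109579, -0.00191967, -0.00150802,  0.00034627,  0.00142709,
        0.00155255]), 'joint_efforts': array([-5.70985994e-04, -5.28655100e+01, -2.79350835e+01, -1.78236273e-04,
        5.09751990e-03, -6.05661313e-06]), 'position': array([ 228.39106779, -554.14728334,  238.49782548]), 'tcp_rot': array([-8.77714812e-04,  9.80970405e-01,  1.94155322e-01, -6.47874058e-05]), 'contact_force': array([-1.10420066,  0.51910149, -0.37724352]), 'ft_torque': array([ 0.01397626, -0.03095309,  0.04367264]), 'gripper_force': 0.0, 'grip_width': 85.03419874297309}
```

View pics/top0.png

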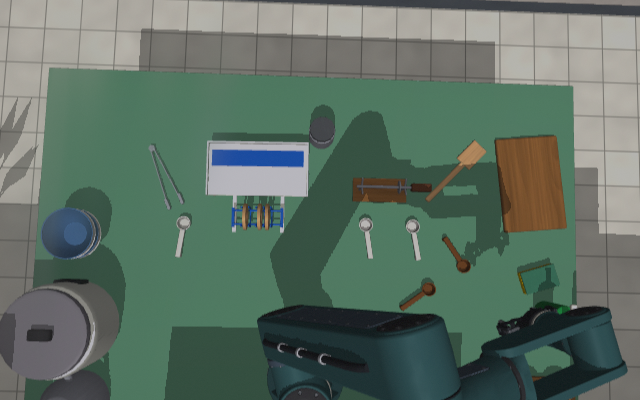

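View pics/scene0.png

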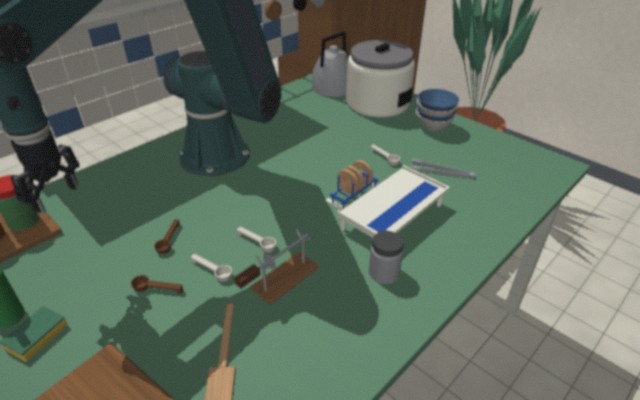

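The top view shows the rack at about (258,168), with its coasters at about (258,216). The stand with the skewer is at about (385,187), handle to the right. Three white spoons lie at (183,235), (367,238) and (414,238). The brown look-alikes are at (456,255) and (418,296).

```bash
cat > m.py <<'E'
from h import *
import pickle
f=pickle.load(open("top.pkl","rb"));im=f["img"];hsv=cv2.cvtColor(im,cv2.COLOR_RGB2HSV)
def blobs(mask,amin):
    n,l,s,c=cv2.connectedComponentsWithStats(mask.astype(np.uint8))
    return [(c[i],s[i],np.argwhere(l==i)[:,::-1]) for i in range(1,n) if s[i][4]>=amin]
H,S,V=[hsv[:,:,i].astype(int) for i in range(3)]
def pca(p):
    c=p.mean(0);w,v=np.linalg.eigh(np.cov((p-c).T));return c,v[:,1],np.sqrt(w)
# blue strip
if __name__=="__main__":
    for c,s,p in blobs((H>105)&(H<130)&(S>150)&(V>60),60):
        P=np.array([onz(f,u,v,60)[:2] for u,v in p]);r=cv2.minAreaRect(P.astype(np.float32));print("blue",c.round(1),s,P.mean(0).round(1),r,pca(P)[1:])
    for c,s,p in blobs((S<40)&(V>135),40):
        if s[4]<3000 and c[1]>100 and c[1]<320 and c[0]>100 and c[0]<560:
            P=np.array([onz(f,u,v,20)[:2] for u,v in p]);r=cv2.minAreaRect(P.astype(np.float32));print("white",c.round(1),s,P.mean(0).round(1),r,pca(P)[1:])
    for c,s,p in blobs((H<20)&(S>90)&(V>40),20):
        if 150<c[1]<250: 
            P=np.array([onz(f,u,v,10)[:2] for u,v in p]);r=cv2.minAreaRect(P.astype(np.float32));print("brown",c.round(1),s,P.mean(0).round(1),r)
    a=cv2.resize(im[185:245,220:300],None,fx=7,fy=7,interpolation=cv2.INTER_CUBIC)
    b=cv2.resize(im[165:225,345:440],None,fx=7,fy=7,interpolation=cv2.INTER_CUBIC)
    o=np.zeros((600,800,3),np.uint8);a=cv2.resize(a,(400,300));b=cv2.resize(b,(760,480))
    cv2.imwrite("pics/c1.png",np.vstack([cv2.copyMakeBorder(cv2.resize(im[190:240,225:295],(560,400),interpolation=cv2.INTER_CUBIC)[80:360],0,0,0,240,0),cv2.resize(im[170:206,345:445],(800,288),interpolation=cv2.INTER_CUBIC)])[:,:,::-1])
E
python3 m.py
```

```text
blue [257.3 157.7] [ 212  150   92   17 1359] [666.6 166.6] ((666.5040893554688, 165.9330291748047), (46.20112609863281, 278.5445556640625), 0.8348830938339233) (array([-0.01643378,  0.99986496]), array([13.3028204 , 80.39712456]))
blue [276.8 216.7] [270 206  13  21  99] [487.5 101. ] ((489.6387023925781, 103.4315185546875), (61.009788513183594, 36.446983337402344), 1.9310383796691895) (array([-0.95759377, -0.28812179]), array([13.64116199, 19.1969422 ]))
white [179.2 240.8] [175 217   9  41 143] [406.5 401.6] ((418.4903564453125, 402.0032653808594), (123.38520812988281, 22.80837059020996), 1.222807765007019) (array([-0.99985168,  0.0172226 ]), array([ 5.65952478, 30.58962166]))
white [184.6 221.2] [180 216  10  12  82] [467.5 387.9] ((466.663330078125, 388.3013000488281), (34.56803894042969, 27.731657028198242), 2.822476625442505) (array([-0.74586333, -0.66609901]), array([7.67795486, 9.02102256]))
white [366.9 235.8] [359 218  14  41 221] [ 438.5 -179.3] ((431.6427307128906, -174.94039916992188), (124.43746948242188, 40.73862075805664), 1.0603734254837036) (array([-0.98453146, -0.
[... 930 characters left out ...]
 (73.03489685058594, 164.98507690429688), 1.2447302341461182)
brown [382.9 181.5] [363 178  42   8 243] [ 611.8 -228. ] ((611.7656860351562, -229.925048828125), (20.140029907226562, 130.47808837890625), 0.02123096026480198)
brown [244.7 216.1] [242 204   6  25 124] [489.4 204.3] ((489.7105712890625, 204.90005493164062), (75.33533477783203, 15.607982635498047), 2.2676029205322266)
brown [259.1 216.4] [257 204   5  25 111] [489.7 159.2] ((491.0283508300781, 159.63307189941406), (75.34528350830078, 12.510233879089355), 2.1331112384796143)
brown [266.7 216.4] [265 204   5  26 107] [490.3 135.4] ((490.2166748046875, 134.56387329101562), (78.49375915527344, 12.521939277648926), 2.0946404933929443)
```

View pics/c1.png

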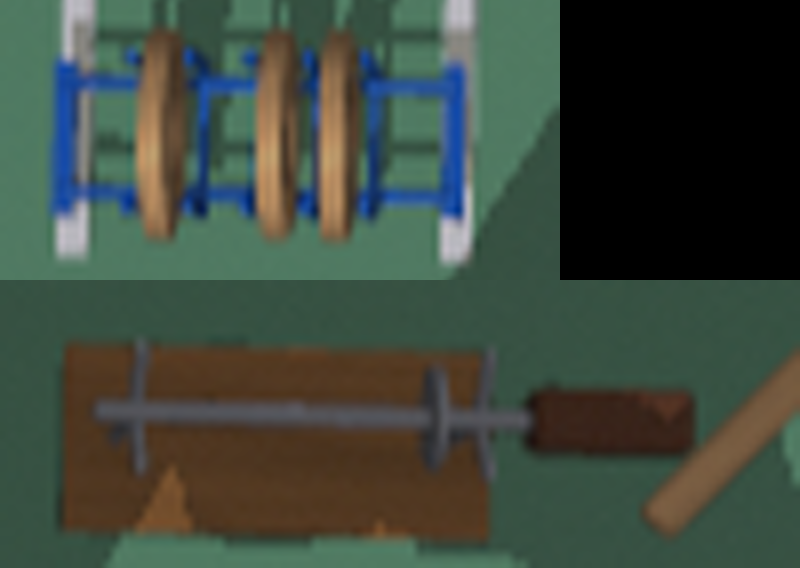

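The crop shows three coasters, in slots 3, 1 and 0. The rod tip is near top-view px (356.9,186.2) and the handle centre near (421.3,187.5).

```bash
python3 - <<'E'
from m import *
tip=onz(f,356.9,186.2,95);hc=onz(f,421.3,187.5,95)
print("tip",tip,"handle(pix)",hc,np.linalg.norm(tip-hc))
d=(hc-tip)[:2]; print("rod yaw from +y", np.arctan2(d[0],-d[1]))
dark=(V<75)&(H<20)|((V<60)&(S>60))
for c,s,p in blobs((im[:,:,0].astype(int)>im[:,:,1]+8)&(V<85),60):
    if 170<c[1]<205 and 400<c[0]<440:
        P=np.array([onz(f,u,v,107)[:2] for u,v in p]);print("handle",c,s,P.mean(0),cv2.minAreaRect(P.astype(np.float32)))
print("coaster x",[onz(f,u,216.4,70)[:2].round(1) for u in(244.7,259.1,266.7)], [onz(f,u,216.4,100)[:2].round(1) for u in(244.7,259.1,266.7)])
for u,v in((207.5,194.5),(308,194.5),(207.5,141),(308,141.5)): print("deck corner",onz(f,u,v,62).round(1))
g=pickle.load(open("scene.pkl","rb"))
for n,p in(("handle",hc),("tip",tip),("strip",[666.6,166.6,60])): print(n,proj(g,p))
E
```

```text
tip [ 583.90163398 -137.41265011   95.        ] handle(pix) [ 585.87064941 -331.25230985   95.        ] 193.8496600704187
rod yaw from +y 0.010157610213352519
handle [421.26315789 187.36184211] [411 184  21   8 152] [ 584.80147531 -328.42933692] ((584.372314453125, -327.66845703125), (20.99808120727539, 60.20474624633789), 1.7306076288223267)
coaster x [array([485.1, 196.9]), array([486.3, 153.6]), array([487. , 130.7])] [array([483.4, 193.2]), array([484.6, 150.8]), array([485.3, 128.4])]
deck corner [548.8 313.   62. ]
deck corner [557.9   8.2  62. ]
deck corner [713.3 320.6  62. ]
deck corner [721.8  13.   62. ]
handle [246.31112781 276.37179008]
tip [306.40178657 234.66781343]
strip [404.09132972 205.52339181]
```

Request:
send_rows(
  series=[
    [[0,0,0,0,0,-1,-1],[0,0,0,0,0,-1,-1],[0,0,0,0,0,-1,-1],[0,0,0,0,0,-1,-1],[0,0,0,0,0,-1,-1]],
  ],
  squeeze=60,
)

```text
time: 0.72
position: [228.4, -554.4, 238.8]
tcp_rot: [-0.001, 0.922, 0.386, 0.0]
contact_force: [-0.2, -1.1, 0.5]
grip_width: 85.3
gripper_force: 0.0
```

Request:
send_rows(
  series=[
    [[0,0,0,0,0,-1,-1],[0,0,0,0,0,-1,-1],[0,0,0,0,0,-1,-1],[0,0,0,0,0,-1,-1],[0,0,0,0,0,-1,-1]],
  ],
)

```text
time: 1.35
position: [228.5, -554.4, 238.8]
tcp_rot: [-0.001, 0.827, 0.562, 0.0]
contact_force: [0.0, 0.4, 0.2]
grip_width: 85.5
gripper_force: 0.0
```

Request:
send_rows(
  series=[
    [[0,0,0,0,0,-1,-1],[0,0,0,0,0,-1,-1],[0,0,0,0,0,-1,-1],[0,0,0,0,0,-1,-1],[0,0,0,0,0,-1,-1]],
  ],
)

```text
time: 1.98
position: [228.4, -554.3, 238.8]
tcp_rot: [-0.001, 0.699, 0.715, 0.0]
contact_force: [-0.5, -0.2, -0.9]
grip_width: 85.4
gripper_force: 0.0
```

Request:
send_rows(
  series=[
    [[0.6,1,0,0,0,0,-1],[0.6,1,0,0,0,0,-1],[0.6,1,0,0,0,0,-1],[0.6,1,0,0,0,0,-1],[0.6,1,0,0,0,0,-1]],
  ],
)

```text
time: 2.6
position: [327.8, -492.0, 238.8]
tcp_rot: [-0.001, 0.7, 0.714, 0.0]
contact_force: [0.5, 0.3, -0.2]
grip_width: 85.4
gripper_force: 0.0
```

Request:
send_rows(
  series=[
    [[0.6,1,0,0,0,0,-1],[0.6,1,0,0,0,0,-1],[0.6,1,0,0,0,0,-1],[0.6,1,0,0,0,0,-1],[0.6,1,0,0,0,0,-1]],
  ],
)

```text
time: 3.22
position: [426.5, -430.1, 238.8]
tcp_rot: [-0.001, 0.7, 0.714, 0.0]
contact_force: [-1.3, -0.7, 0.0]
grip_width: 85.5
gripper_force: 0.0
```

Request:
send_rows(
  series=[
    [[0.6,1,0.2,0,0,0,-1],[0.6,1,0.2,0,0,0,-1],[0.6,1,0.2,0,0,0,-1],[0.6,1,0.2,0,0,0,-1],[0.6,1,0.2,0,0,0,-1]],
  ],
)

```text
time: 3.85
position: [526.0, -368.0, 218.9]
tcp_rot: [-0.0, 0.7, 0.714, 0.0]
contact_force: [-0.3, -0.5, 0.2]
grip_width: 85.3
gripper_force: 0.0
```

Request:
send_rows(
  series=[
    [[0.6,1,0.2,0,0,0,-1],[0.6,1,0.2,0,0,0,-1],[0.6,1,0.2,0,0,0,-1],[0,0,0,0,0,0,-1]],
  ],
)

```text
time: 4.35
position: [585.7, -330.2, 206.7]
tcp_rot: [-0.0, 0.699, 0.715, 0.0]
contact_force: [-0.8, 0.1, 0.5]
grip_width: 85.4
gripper_force: 0.0
```

Request:
send_rows(
  series=[
    [[0,0,1,0,0,0,-1],[0,0,1,0,0,0,-1],[0,0,1,0,0,0,-1],[0,0,1,0,0,0,-0.5],[0,0,1,0,0,0,-0.3]],
  ],
)

```text
time: 4.97
position: [583.8, -332.1, 106.8]
tcp_rot: [0.0, 0.7, 0.714, -0.0]
contact_force: [-0.1, -0.2, -0.6]
grip_width: 55.9
gripper_force: 0.0
```

Request:
send_rows(
  series=[
    [[0,0,1,0,0,0,-0.2],[0,0,0.2,0,0,0,0],[0,0,0,0,0,0,1],[0,0,0,0,0,0,1],[0,0,0,0,0,0,1]],
  ],
)

```text
time: 5.6
position: [584.8, -332.0, 84.2]
tcp_rot: [0.001, 0.7, 0.714, 0.0]
contact_force: [0.7, -0.5, -0.7]
grip_width: 23.2
gripper_force: 60.1
```

Request:
send_rows(
  series=[
    [[0,0,0,0,0,0,1],[0,0,0,0,0,0,1],[0,0,0,0,0,0,1]],
  ],
)

```text
time: 5.98
position: [584.7, -332.0, 83.8]
tcp_rot: [0.001, 0.7, 0.714, 0.0]
contact_force: [2.1, -1.3, 2.6]
grip_width: 22.9
gripper_force: 60.5
```

Request:
send_rows(
  series=[
    [[0,0,-0.5,0,0,0,1],[0,0,-0.5,0,0,0,1],[0,0,-1,0,0,0,1],[0,0,-1,0,0,0,1],[0.2,0,0,0,0,0,1]],
  ],
)

```text
time: 6.6
position: [585.1, -328.3, 145.4]
tcp_rot: [0.002, 0.7, 0.714, 0.0]
contact_force: [0.2, -0.5, -1.1]
grip_width: 23.0
gripper_force: 59.9
```

Request:
send_rows(
  series=[
    [[0.9,-0.4,0,0,0,0,1],[1,-0.4,0,0,0,0,1],[1,-0.4,0,0,0,0,1],[1,-0.4,0,0,0,0,1],[1,-0.4,0,0,0,0,1]],
  ],
)

```text
time: 7.22
position: [541.3, -229.1, 142.9]
tcp_rot: [-0.0, 0.7, 0.714, -0.0]
contact_force: [0.3, -0.1, -1.2]
grip_width: 23.0
gripper_force: 59.9
```

Request:
send_rows(
  series=[
    [[1,-0.4,0,0,0,0,1],[1,-0.4,0,0,0,0,1],[1,-0.4,0,0,0,0,1],[1,-0.4,0,0,0,0,1],[1,-0.4,0,0,0,0,1]],
  ],
)

```text
time: 7.85
position: [499.6, -129.9, 143.4]
tcp_rot: [0.0, 0.7, 0.714, 0.0]
contact_force: [-0.3, -0.2, -1.1]
grip_width: 23.2
gripper_force: 59.9
```

Request:
send_rows(
  series=[
    [[0.7,-0.3,0,0,0,0,1],[0,0,1,0,0,0,1],[0,0,1,0,0,0,1],[0,0,1,0,0,0,1],[0,0,1,0,0,0,1]],
  ],
)

```text
time: 8.48
position: [494.1, -117.1, 62.8]
tcp_rot: [0.0, 0.7, 0.714, 0.0]
contact_force: [0.4, -0.3, -0.7]
grip_width: 23.3
gripper_force: 59.9
```

Request:
send_rows(
  series=[
    [[0,0,0.1,0,0,0,1]],
  ],
)

```text
time: 8.6
position: [492.9, -116.7, 60.3]
tcp_rot: [-0.001, 0.7, 0.714, -0.0]
contact_force: [-0.5, 0.5, -1.1]
grip_width: 23.2
gripper_force: 59.8
```

```bash
python3 - <<'E'
from h import *
import pickle
a=ctrl.grab_frame("scene");b=ctrl.grab_frame("top");pickle.dump((a,b),open("p2.pkl","wb"))
o=np.zeros((600,800,3),np.uint8)
A=cv2.resize(a["img"][130:230,280:440],(800,500),interpolation=cv2.INTER_CUBIC)
save({"img":A},"s2");save({"img":cv2.resize(b["img"][170:250,215:375],(800,400),interpolation=cv2.INTER_CUBIC)},"t2")
s=ctrl.state();print(s["position"],s["tcp_rot"],s["contact_force"],s["gripper_force"])
E
```

```text
[ 493.84681383 -117.16489783   61.39783779] [-1.64138201e-04  6.99979846e-01  7.14162578e-01 -3.01101939e-05] [ 1.30812907  0.29950167 -0.77245606] 59.83319163322449
```

View pics/s2.png

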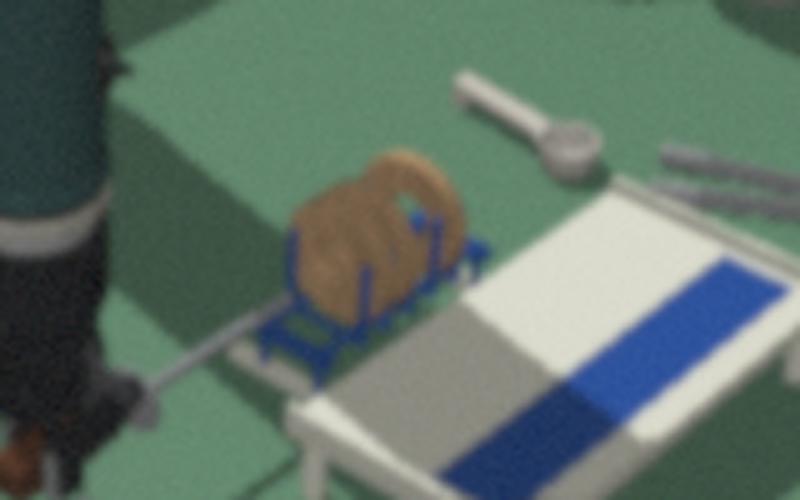

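View pics/t2.png

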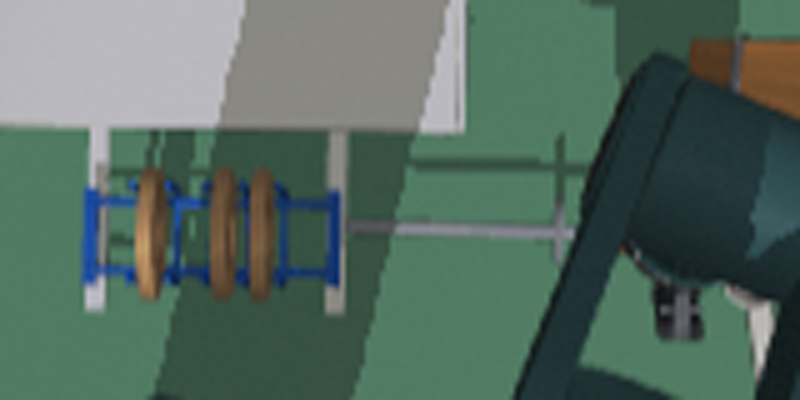

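The top crop shows the rod tip at about full-image px (285,215) and the guard at (327,216). The coaster mids are at row 216.5, so the rod is a few mm too far back in x. I'll measure that.

```bash
python3 - <<'E'
from h import *
import pickle
a,b=pickle.load(open("p2.pkl","rb"));im=b["img"].astype(float)
# rod centerline: saturation-minimum columns u 287..323
hsv=cv2.cvtColor(b["img"],cv2.COLOR_RGB2HSV).astype(float)
us=[];vs=[]
for u in range(288,322):
    w=np.clip(90-hsv[208:223,u,1],0,None)
    if w.sum()>0: us.append(u);vs.append((w*np.arange(208,223)).sum()/w.sum())
p=np.polyfit(us,vs,1);r=np.abs(np.polyval(p,us)-vs);print(p,r.max())
for u in(288,320,264,245):
    print(u,onz(b,u,np.polyval(p,u),72).round(1))
# coasters
m=(hsv[...,0]<20)&(hsv[...,1]>90)&(hsv[...,2]>40)
n,l,s,c=cv2.connectedComponentsWithStats(m.astype(np.uint8))
for i in range(1,n):
    if s[i][4]>60 and 240<c[i][0]<275 and 200<c[i][1]<230: print(c[i],s[i],onz(b,c[i][0],s[i][1]+s[i][3]/2-.5,70).round(1))
for u,v in((309,211),(338,190)): print("scene at z72",onz(a,u,v,72).round(1))
print("expected tip",proj(a,[489.6,80,72.4]),proj(a,[492.5,-49,72.4]))
E
```

```text
[3.07930964e-02 2.05928248e+02] 0.3993431173363433
288 [493.6  66.7  72. ]
320 [493.4 -29.9  72. ]
264 [493.7 139.   72. ]
245 [493.8 196.1  72. ]
[244.71544715 216.05691057] [242 204   6  25 123] [486.3 196.9  70. ]
[259.15178571 216.50892857] [257 204   5  25 112] [487.5 153.5  70. ]
[266.72897196 216.43925234] [265 204   5  26 107] [486.7 130.6  70. ]
scene at z72 [503.  -47.1  72. ]
scene at z72 [495.5  78.6  72. ]
expected tip [336.82758689 188.81644877] [305.79849708 209.49913873]
```

Request:
send_rows(
  series=[
    [[0,-0.3,0,0,0,0,1],[0.5,0,0,0,0,0,1],[0.5,0,0,0,0,0,1],[0.5,0,0,0,0,0,1],[0.5,0,0,0,0,0,1]],
  ],
)

```text
time: 9.32
position: [487.1, -76.5, 61.4]
tcp_rot: [-0.0, 0.7, 0.714, 0.0]
contact_force: [0.6, -0.4, -0.4]
grip_width: 23.2
gripper_force: 59.8
```

Request:
send_rows(
  series=[
    [[0.8,0,0,0,0,0,1],[0.8,0,0,0,0,0,1],[0.8,0,0,0,0,0,1]],
  ],
)

```text
time: 9.7
position: [485.9, -28.2, 61.3]
tcp_rot: [-0.0, 0.7, 0.714, -0.0]
contact_force: [-0.7, -0.4, -0.7]
grip_width: 22.8
gripper_force: 59.8
```

```bash
python3 - <<'E'
from h import *
a=ctrl.grab_frame("scene");b=ctrl.grab_frame("top")
A=cv2.resize(a["img"][140:230,290:434],(640,400),interpolation=cv2.INTER_CUBIC)
B=cv2.resize(b["img"][190:240,220:348],(640,200),interpolation=cv2.INTER_CUBIC)
save({"img":np.vstack([A,B[:,:640]])},"s3")
s=ctrl.state();print(s["position"],s["tcp_rot"],s["contact_force"],s["gripper_force"])
E
```

```text
[485.59322149 -27.6624657   61.24297132] [-4.45587207e-04  6.99346776e-01  7.14782404e-01 -6.23215225e-05] [-0.12669461 -0.17071524 -0.29797985] 59.85628008842468
```

View pics/s3.png

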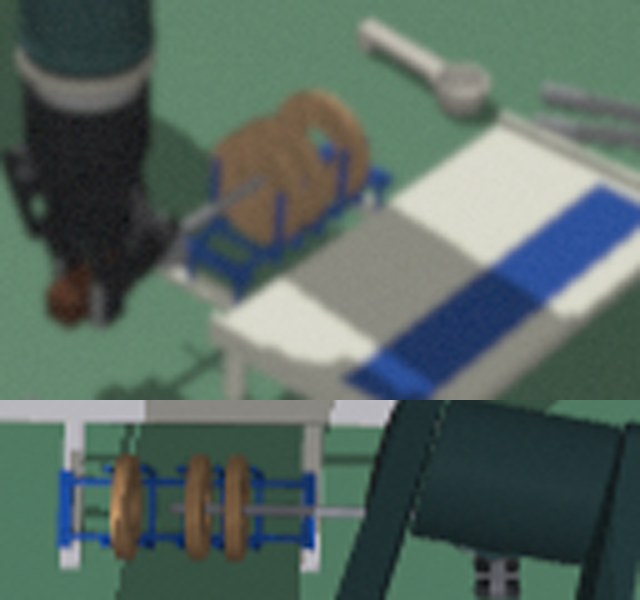

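The scene view shows the rod reaching crop (265,180) on the disc faces, and the coasters have not shifted. I'll check that point against the projected hole.

```bash
python3 - <<'E'
from h import *
a=ctrl.grab_frame("scene");b=ctrl.grab_frame("top")
k=640/144
for n,p in (("hole0 near face",[487,125.6,70]),("hole0 top",[487,125.6,85]),("hole0 bottom",[487,125.6,55]),("disc0 top",[487,125.6,110]),("rod there",[486,125.6,72]),("tip",[486,168,72])):
    u=proj(a,p);w=proj(b,p);print(n,((u-[290,140])*k).round(0),((w-[220,190])*[5,4]+[0,400]).round(0))
A=cv2.resize(a["img"][155:205,325:385],(600,500),interpolation=cv2.INTER_CUBIC);save({"img":A},"s4")
E
```

```text
hole0 near face [251. 189.] [242. 506.]
hole0 top [252. 170.] [240. 505.]
hole0 bottom [251. 207.] [244. 507.]
disc0 top [254. 139.] [237. 503.]
rod there [250. 186.] [242. 507.]
tip [292. 159.] [171. 505.]
```

View pics/s4.png

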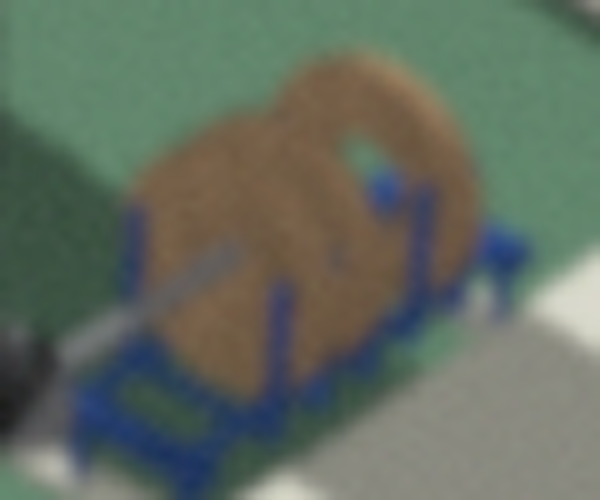

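The rod enters the hole of the first coaster and its tip shows in the gap past the second, with no force, so I'll push on through.

Request:
send_rows(
  series=[
    [[0.7,0,0,0,0,0,1],[0.8,0,0,0,0,0,1],[0.8,0,0,0,0,0,1],[0.8,0,0,0,0,0,1],[0.6,0,0,0,0,0,1]],
  ],
)

```text
time: 10.52
position: [484.5, 45.8, 61.3]
tcp_rot: [-0.0, 0.7, 0.714, 0.0]
contact_force: [0.4, 0.2, -0.7]
grip_width: 23.1
gripper_force: 59.9
```

Request:
send_rows(
  series=[
    [[0,0,0,0,0,0,1],[0,0,-0.4,0,0,0,1],[0,0,-0.4,0,0,0,1],[0,0,-0.4,0,0,0,1]],
  ],
)

```text
time: 11.02
position: [484.8, 44.1, 86.1]
tcp_rot: [0.0, 0.7, 0.714, 0.0]
contact_force: [0.4, -0.5, -1.0]
grip_width: 23.3
gripper_force: 59.8
```

```bash
python3 - <<'E'
from h import *
a=ctrl.grab_frame("scene");b=ctrl.grab_frame("top")
A=cv2.resize(a["img"][140:230,290:434],(640,400),interpolation=cv2.INTER_CUBIC)
B=cv2.resize(b["img"][190:240,220:348],(640,200),interpolation=cv2.INTER_CUBIC)
save({"img":np.vstack([A,B[:,:640]])},"s5")
s=ctrl.state();print(s["position"],s["tcp_rot"],s["contact_force"],s["gripper_force"])
E
```

```text
[485.43404469  44.18233205  86.43909654] [7.50535910e-04 7.00168488e-01 7.13976916e-01 6.98790106e-04] [-0.57899378  0.82804299 -1.3404908 ] 59.66427683830261
```

View pics/s5.png

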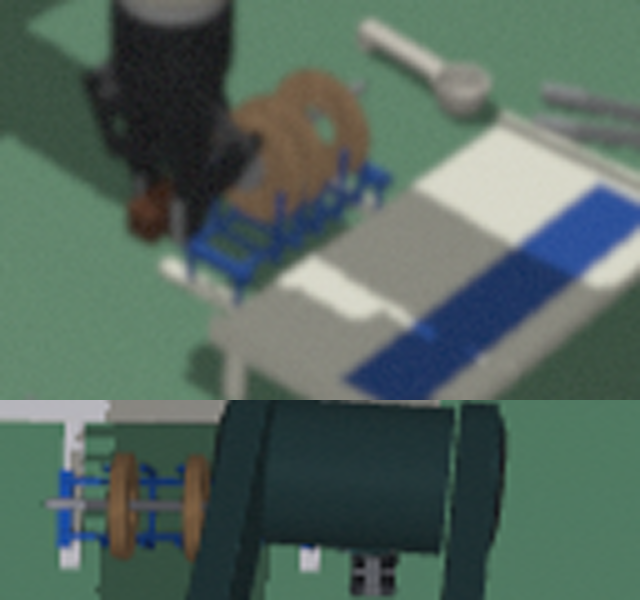

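All three coasters are on the rod: the tip is visible beyond coaster 3, and the discs hang and are rising. I'll lift clear and go back to the stand with gentle ramps.

Request:
send_rows(
  series=[
    [[0,0,-0.6,0,0,0,1],[0,0,-0.8,0,0,0,1],[0,0,-1,0,0,0,1],[0,0,-1,0,0,0,1],[0,0,-0.8,0,0,0,1]],
  ],
)

```text
time: 11.75
position: [484.6, 44.5, 170.6]
tcp_rot: [0.0, 0.7, 0.714, 0.0]
contact_force: [0.6, -0.5, -1.9]
grip_width: 23.0
gripper_force: 59.7
```

Request:
send_rows(
  series=[
    [[0,0,-0.6,0,0,0,1],[0,0,-0.4,0,0,0,1],[0,0,0,0,0,0,1]],
  ],
)

```text
time: 12.12
position: [484.9, 44.5, 189.7]
tcp_rot: [0.0, 0.7, 0.714, 0.0]
contact_force: [0.1, -0.6, -2.4]
grip_width: 23.4
gripper_force: 59.7
```

Request:
send_rows(
  series=[
    [[-0.15,0.04,0,0,0,0,1],[-0.3,0.07,0,0,0,0,1],[-0.45,0.11,0,0,0,0,1],[-0.6,0.15,0,0,0,0,1],[-0.75,0.18,0,0,0,0,1]],
  ],
)

```text
time: 12.75
position: [496.8, -1.3, 189.2]
tcp_rot: [-0.0, 0.7, 0.714, -0.0]
contact_force: [0.0, -0.2, -1.1]
grip_width: 22.7
gripper_force: 59.7
```

Request:
send_rows(
  series=[
    [[-0.8,0.2,0,0,0,0,1],[-0.8,0.2,0,0,0,0,1],[-0.8,0.2,0,0,0,0,1],[-0.8,0.2,0,0,0,0,1],[-0.8,0.2,0,0,0,0,1]],
  ],
)

```text
time: 13.38
position: [518.4, -81.0, 189.3]
tcp_rot: [-0.0, 0.7, 0.714, 0.0]
contact_force: [-0.5, 0.6, -1.9]
grip_width: 23.4
gripper_force: 59.8
```

Request:
send_rows(
  series=[
    [[-0.8,0.2,0,0,0,0,1],[-0.8,0.2,0,0,0,0,1],[-0.8,0.2,0,0,0,0,1],[-0.8,0.2,0,0,0,0,1],[-0.8,0.2,0,0,0,0,1]],
  ],
)

```text
time: 14.0
position: [540.0, -160.5, 189.3]
tcp_rot: [-0.0, 0.7, 0.714, 0.0]
contact_force: [0.6, 0.1, -1.6]
grip_width: 22.9
gripper_force: 59.7
```

Request:
send_rows(
  series=[
    [[-0.8,0.2,0,0,0,0,1],[-0.8,0.2,0,0,0,0,1],[-0.8,0.2,0,0,0,0,1],[-0.8,0.2,0,0,0,0,1],[-0.8,0.2,0,0,0,0,1]],
  ],
)

```text
time: 14.62
position: [561.6, -240.1, 189.3]
tcp_rot: [-0.0, 0.7, 0.714, 0.0]
contact_force: [0.3, 0.3, -2.0]
grip_width: 23.1
gripper_force: 59.8
```

Request:
send_rows(
  series=[
    [[-0.8,0.2,0,0,0,0,1],[-0.8,0.2,0,0,0,0,1],[-0.8,0.2,0,0,0,0,1],[-0.75,0.18,0,0,0,0,1],[-0.6,0.15,0,0,0,0,1]],
  ],
)

```text
time: 15.25
position: [581.6, -314.7, 189.2]
tcp_rot: [-0.0, 0.7, 0.714, 0.0]
contact_force: [-0.3, 0.0, -2.2]
grip_width: 23.1
gripper_force: 59.7
```

Request:
send_rows(
  series=[
    [[-0.45,0.1,0,0,0,0,1],[-0.3,0.07,0,0,0,0,1],[-0.15,0.04,0,0,0,0,1],[0,0,0,0,0,0,1]],
  ],
)

```text
time: 15.75
position: [585.9, -331.4, 189.3]
tcp_rot: [-0.0, 0.7, 0.714, 0.0]
contact_force: [0.2, 0.0, -0.8]
grip_width: 23.2
gripper_force: 59.8
```

```bash
python3 - <<'E'
from h import *
a=ctrl.grab_frame("scene");b=ctrl.grab_frame("top")
A=cv2.resize(a["img"][150:330,170:362],(512,480),interpolation=cv2.INTER_CUBIC)
B=cv2.resize(b["img"][165:215,340:440],(512,256),interpolation=cv2.INTER_CUBIC)[:120]
save({"img":A},"s6")
s=ctrl.state();print(s["position"],s["tcp_rot"],s["contact_force"],s["gripper_force"])
k=512/192
for p in([584,-250,195],[584,-232,195],[584,-137,195]): print((proj(a,p)-[170,150])*k)
E
```

```text
[ 585.8339019  -331.16452942  189.27666972] [-2.08402690e-04  6.99919054e-01  7.14222145e-01  5.21601389e-05] [-0.60386001  0.05421792 -1.26480327] 59.66004431247711
[267.17234889 201.93185558]
[283.17549042 191.89001523]
[362.87160908 141.881353  ]
```

View pics/s6.png

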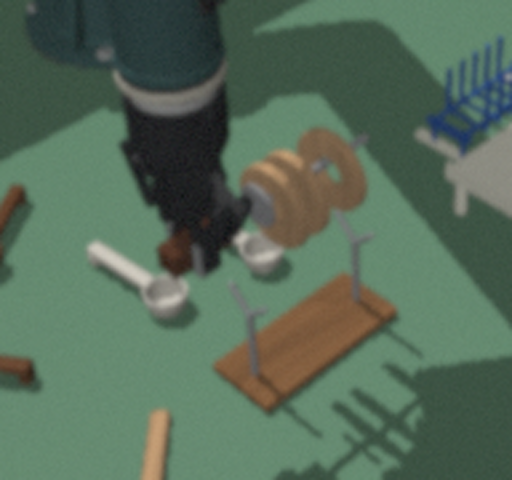

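The coasters hang clear above the stand, between the two forks. I'll lower them.

Request:
send_rows(
  series=[
    [[0,-0.05,0.5,0,0,0,1],[0,0,0.8,0,0,0,1],[0,0,1,0,0,0,1],[0,0,1,0,0,0,1],[0,0,0.8,0,0,0,1]],
  ],
)

```text
time: 16.48
position: [584.1, -330.9, 105.1]
tcp_rot: [-0.001, 0.7, 0.714, -0.0]
contact_force: [0.1, -0.1, -2.1]
grip_width: 23.1
gripper_force: 59.7
```

Request:
send_rows(
  series=[
    [[0,0,0.5,0,0,0,1],[0,0,0.4,0,0,0,1],[0,0,0.2,0,0,0,1],[0,0,0.1,0,0,0,1],[0,0,0,0,0,0,1]],
  ],
)

```text
time: 17.1
position: [585.5, -331.8, 83.8]
tcp_rot: [0.001, 0.7, 0.714, 0.0]
contact_force: [1.5, 0.5, -1.5]
grip_width: 23.0
gripper_force: 59.8
```

```bash
python3 - <<'E'
from h import *
a=ctrl.grab_frame("scene");b=ctrl.grab_frame("top")
A=cv2.resize(a["img"][200:320,210:338],(512,480),interpolation=cv2.INTER_CUBIC)
save({"img":A},"s7")
s=ctrl.state();print(s["position"],s["tcp_rot"],s["contact_force"],s["gripper_force"])
E
```

```text
[ 585.4097777  -331.80530598   83.82637346] [5.64545910e-04 7.00015650e-01 7.14127260e-01 1.66319049e-04] [ 0.42214466 -0.78794496 -0.43993659] 59.974554777145386
```

View pics/s7.png

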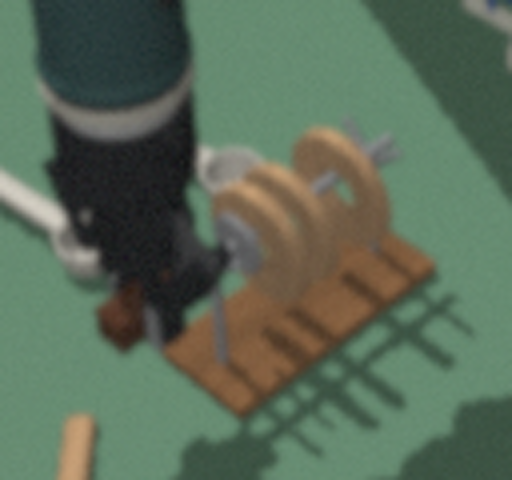

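Request:
send_rows(
  series=[
    [[0,0,0,0,0,0,0.3],[0,0,0,0,0,0,0],[0,0,0,0,0,0,-0.2],[0,0,-0.5,0,0,0,-0.2],[0,0,-1,0,0,0,-0.2]],
  ],
)

```text
time: 17.82
position: [584.4, -331.2, 113.3]
tcp_rot: [-0.001, 0.7, 0.714, -0.0]
contact_force: [1.3, 0.2, -0.1]
grip_width: 51.1
gripper_force: 0.0
```

Request:
send_rows(
  series=[
    [[0,0,-1,0,0,0,-0.2],[0,0,-1,0,0,0,-0.2],[0,0,-1,0,0,0,-0.2],[0,0,-1,0,0,0,-0.2],[0,0,0,0,0,0,-0.2]],
  ],
)

```text
time: 18.45
position: [586.2, -332.4, 195.8]
tcp_rot: [0.002, 0.7, 0.714, 0.0]
contact_force: [0.6, 1.1, -0.1]
grip_width: 51.0
gripper_force: 0.0
```

```bash
python3 - <<'E'
from h import *
import pickle
a=ctrl.grab_frame("scene");b=ctrl.grab_frame("top");pickle.dump((a,b),open("p3.pkl","wb"))
A=cv2.resize(a["img"][110:320,170:440],(771,600),interpolation=cv2.INTER_CUBIC)
save({"img":A},"s8")
s=ctrl.state();print(s["position"],s["tcp_rot"])
im=b["img"];hsv=cv2.cvtColor(im,cv2.COLOR_RGB2HSV);S=hsv[...,1].astype(int);V=hsv[...,2].astype(int)
n,l,st_,c=cv2.connectedComponentsWithStats(((S<60)&(V>95)).astype(np.uint8))
for i in range(1,n):
    if 50<st_[i][4]<600 and 140<c[i][1]<320 and 130<c[i][0]<560:
        p=np.argwhere(l==i)[:,::-1];P=np.array([onz(b,u,v,20)[:2] for u,v in p]);r=cv2.minAreaRect(P.astype(np.float32));print("white",c[i].round(1),st_[i],P.mean(0).round(1),[np.round(x,1) for x in r])
E
```

```text
[ 584.82176526 -331.4776136   193.284165  ] [4.98534998e-05 6.99987646e-01 7.14154949e-01 3.65834136e-05]
white [163.  176.2] [148 144  36  66 269] [606.1 462.1] [array([609.4, 462.4]), array([212.,  53.]), np.float64(24.5)]
white [362.7 185.2] [357 177  13  17  59] [ 596.8 -162.8] [array([ 597.5, -160.8]), array([38.4, 33.4]), np.float64(41.9)]
white [404.5 187.8] [399 178  12  24  72] [ 592.5 -294.9] [array([ 587.8, -295.2]), array([33.5, 72.5]), np.float64(84.5)]
white [181.3 232.4] [175 215  16  43 328] [432.9 396.5] [array([421.8, 391.9]), array([129.8,  43.5]), np.float64(1.2)]
white [366.8 234. ] [359 217  14  42 311] [ 444.  -178.7] [array([ 433.2, -174.9]), array([127.6,  40.7]), np.float64(1.1)]
```

View pics/s8.png

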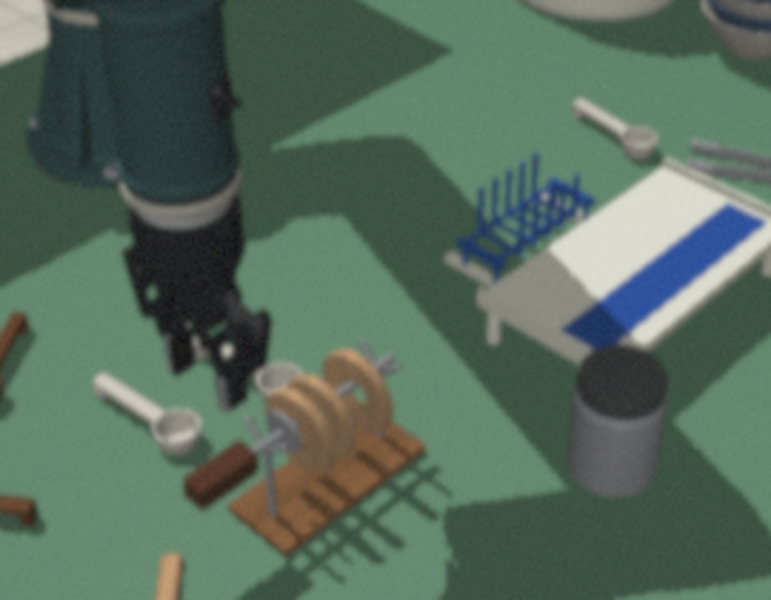

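The loaded skewer rests in both forks with the three coasters between them. Next I'll measure the spoons and the rack yaw precisely.

```bash
cat > sp.py <<'E'
from h import *
import pickle
def spoons(b):
    hsv=cv2.cvtColor(b["img"],cv2.COLOR_RGB2HSV);S=hsv[...,1].astype(int);V=hsv[...,2].astype(int)
    m=((S<65)&(V>80)).astype(np.uint8)
    n,l,s,c=cv2.connectedComponentsWithStats(m);out=[]
    for i in range(1,n):
        if 150<s[i][4]<450 and 205<c[i][1]<320 and 130<c[i][0]<560:
            p=np.argwhere(l==i)[:,::-1];P=np.array([onz(b,u,v,21)[:2] for u,v in p])
            L=max(cv2.minAreaRect(P.astype(np.float32))[1])
            m0=P.mean(0);w,v=np.linalg.eigh(np.cov((P-m0).T));d=v[:,1]
            t=(P-m0)@d
            if t.max()>-t.min(): d=-d;t=-t   # bowl side is the heavy one (shorter)
            e=t.max();bowl=P[t>e-42].mean(0);H=P[(t<e-52)]
            h0=H.mean(0);w,v=np.linalg.eigh(np.cov((H-h0).T));dh=v[:,1]*np.sign(v[:,1]@d)
            d2=(bowl-h0)/np.linalg.norm(bowl-h0)
            o=bowl-42*d2
            out.append((c[i].round(),len(P),round(L,1),"bowl",bowl.round(1),"yaw",round(np.arctan2(dh[1],dh[0]),3),round(np.arctan2(d2[1],d2[0]),3),"origin",o.round(1)))
    return out
E
python3 - <<'E'
from sp import *
f=pickle.load(open("top.pkl","rb"));a,b=pickle.load(open("p3.pkl","rb"))
for g in(f,b):
    for o in spoons(g): print(o)
    im=g["img"].astype(float);d=im[:,:,2]-im[:,:,0]  # blue-red
    for nm,(r0,r1) in(("back",(143,158)),("front",(158,174))):
        us,vs=[],[]
        for u in range(218,298):
            col=d[r0:r1,u];lo,hi=np.percentile(col,5),np.percentile(col,95)
            w=np.clip((col-lo)/(hi-lo+1e-9),0,1).sum()
            us.append(u);vs.append(r1-w-.5 if nm=="back" else r0+w-.5)
        p=np.polyfit(us,vs,1);q=[onz(g,u,np.polyval(p,u),60) for u in(215,257.3,300)]
        e=q[0]-q[2];print(nm,q[1].round(1),"yaw",round(np.arctan2(-e[0],e[1]),4),np.abs(np.polyval(p,us)-vs).max().round(2))
E
```

```text
(array([181., 232.]), 346, 129.7, 'bowl', array([464.4, 391.9]), 'yaw', np.float64(-0.123), np.float64(-0.121), 'origin', array([422.7, 396.9]))
(array([367., 234.]), 321, 127.5, 'bowl', array([ 475.5, -173.4]), 'yaw', np.float64(0.165), np.float64(0.162), 'origin', array([ 434. , -180.2]))
(array([414., 236.]), 315, 128.1, 'bowl', array([ 474.6, -320.2]), 'yaw', np.float64(0.168), np.float64(0.19), 'origin', array([ 433.3, -328.1]))
back [691.2 167.7  60. ] yaw 0.0155 0.2
front [642.2 165.9  60. ] yaw 0.0157 0.16
(array([181., 233.]), 354, 129.7, 'bowl', array([464.4, 392. ]), 'yaw', np.float64(-0.11), np.float64(-0.114), 'origin', array([422.7, 396.7]))
(array([367., 234.]), 322, 127.5, 'bowl', array([ 475.5, -173.5]), 'yaw', np.float64(0.165), np.float64(0.161), 'origin', array([ 434. , -180.2]))
back [691.1 167.7  60. ] yaw 0.0137 0.96
front [642.4 165.9  60. ] yaw 0.0183 1.84
```

Request:
send_rows(
  series=[
    [[0,0,0,0,0,1,-0.2],[0,0,0,0,0,1,-0.2],[0,0,0,0,0,1,-0.2],[0,0,0,0,0,1,-0.2],[0,0,0,0,0,1,-0.2]],
  ],
)

```text
time: 19.18
position: [584.2, -331.1, 191.8]
tcp_rot: [-0.001, 0.829, 0.56, -0.0]
contact_force: [0.0, 0.1, 0.4]
grip_width: 51.3
gripper_force: 0.0
```

Request:
send_rows(
  series=[
    [[0,0,0,0,0,1,-0.2],[0,0,0,0,0,1,-0.2],[0,0,0,0,0,1,-0.2],[0,0,0,0,0,1,-0.2],[0,0,0,0,0,1,-0.2]],
  ],
)

```text
time: 19.8
position: [584.2, -331.1, 191.8]
tcp_rot: [-0.001, 0.923, 0.384, -0.001]
contact_force: [0.6, -0.3, -0.1]
grip_width: 51.3
gripper_force: 0.0
```

Request:
send_rows(
  series=[
    [[0,0,0,0,0,1,-0.2],[0,0,0,0,0,1,-0.2],[0,0,0,0,0,1,-0.2],[0,0,0,0,0,1,-0.2],[0,0,0,0,0,1,-0.2]],
  ],
)

```text
time: 20.42
position: [584.2, -331.1, 191.8]
tcp_rot: [-0.001, 0.981, 0.193, -0.001]
contact_force: [0.1, -0.9, -0.5]
grip_width: 50.8
gripper_force: 0.0
```

Request:
send_rows(
  series=[
    [[0,0,0,0,0,1,-0.2],[0,0,0,0,0,1,-0.2],[0,0,0,0,0,0.6,-0.2]],
  ],
)

```text
time: 20.8
position: [584.2, -331.1, 191.8]
tcp_rot: [-0.001, 0.996, 0.09, -0.001]
contact_force: [-0.0, -0.4, -0.8]
grip_width: 51.4
gripper_force: 0.0
```

Request:
send_rows(
  series=[
    [[-1,-0.2,0,0,0,0,-0.2],[-1,-0.2,0,0,0,0,-0.2],[-1,-0.2,0,0,0,0,-0.2],[-1,-0.2,0,0,0,0,-0.2],[-1,-0.2,0.5,0,0,0,-0.2]],
  ],
)

```text
time: 21.42
position: [482.2, -329.9, 182.7]
tcp_rot: [-0.0, 0.996, 0.091, -0.0]
contact_force: [-0.0, -0.8, 0.0]
grip_width: 51.0
gripper_force: 0.0
```

Request:
send_rows(
  series=[
    [[-1,-0.2,0.8,0,0,0,-0.2],[-1,-0.2,0.8,0,0,0,-0.2],[-0.35,-0.1,0.9,0,0,0,-0.2],[0,0,0,0,0,0,-0.2]],
  ],
)

```text
time: 21.92
position: [433.0, -327.3, 131.3]
tcp_rot: [-0.002, 0.996, 0.091, -0.002]
contact_force: [-0.2, 0.1, 0.2]
grip_width: 51.5
gripper_force: 0.0
```

```bash
python3 - <<'E'
from sp import *
b=ctrl.grab_frame("top")
for o in spoons(b): print(o)
s=ctrl.state();q=s["tcp_rot"];print(s["position"],2*np.arctan2(q[2],q[1]))
a=ctrl.grab_frame("scene")
A=a["img"];pickle.dump(a,open("sc.pkl","wb"))
E
```

```text
(array([181., 233.]), 352, 129.7, 'bowl', array([464.4, 392. ]), 'yaw', np.float64(-0.112), np.float64(-0.116), 'origin', array([422.7, 396.8]))
(array([367., 234.]), 323, 130.6, 'bowl', array([ 475.5, -173.5]), 'yaw', np.float64(0.163), np.float64(0.16), 'origin', array([ 434. , -180.2]))
(array([399., 239.]), 275, 112.1, 'bowl', array([ 454.4, -279.1]), 'yaw', np.float64(0.052), np.float64(0.092), 'origin', array([ 412.6, -283. ]))
[ 434.20056294 -328.10966995  132.34046106] 0.1823665342844989
```

```bash
python3 - <<'E'
from sp import *
b=ctrl.grab_frame("top");a=ctrl.grab_frame("scene")
A=cv2.resize(a["img"][190:310,150:310],(400,300),interpolation=cv2.INTER_CUBIC);B=cv2.resize(b["img"][205:275,350:444],(400,300),interpolation=cv2.INTER_CUBIC)
save({"img":np.hstack([A,B])},"s9")
E
```

```text
(no output)
```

View pics/s9.png

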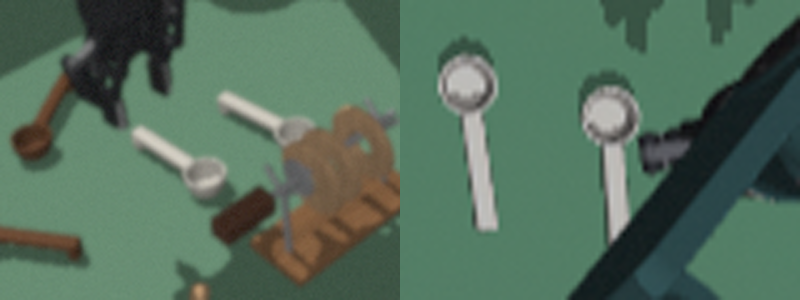

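Spoon C was knocked to about y -280: its bowl is at top px (399,232). I'll step aside for a clean measurement.

Request:
send_rows(
  series=[
    [[0,1,0,0,0,0,-0.2],[0,1,0,0,0,0,-0.2],[0,1,0,0,0,0,-0.2],[0,0,0,0,0,0,-0.2]],
  ],
)

```text
time: 22.62
position: [446.4, -390.4, 133.3]
tcp_rot: [0.001, 0.996, 0.09, 0.0]
contact_force: [-0.5, 0.1, 0.4]
grip_width: 51.7
gripper_force: 0.0
```

```bash
python3 - <<'E'
from sp import *
b=ctrl.grab_frame("top")
for o in spoons(b): print(o)
s=ctrl.state();q=s["tcp_rot"];y=2*np.arctan2(q[2],q[1]);print(s["position"],y)
E
```

```text
(array([181., 233.]), 353, 129.7, 'bowl', array([464.5, 392.1]), 'yaw', np.float64(-0.11), np.float64(-0.113), 'origin', array([422.7, 396.8]))
(array([367., 233.]), 309, 127.4, 'bowl', array([ 475.5, -173.5]), 'yaw', np.float64(0.203), np.float64(0.167), 'origin', array([ 434.1, -180.5]))
(array([400., 242.]), 318, 127.5, 'bowl', array([ 454.2, -279.2]), 'yaw', np.float64(0.089), np.float64(0.095), 'origin', array([ 412.4, -283.2]))
[ 445.8604282  -388.80381617  133.08051929] 0.18149460899962516
```

Request:
send_rows(
  series=[
    [[0,0,0,0,0,1,-0.2],[0,-1,0,0,0,0.1,-0.2],[-0.3,-1,0,0,0,0,-0.2],[-0.3,-1,0,0,0,0,-0.2],[-0.3,-1,0,0,0,0,-0.2]],
  ],
)

```text
time: 23.3
position: [419.1, -307.1, 133.2]
tcp_rot: [-0.001, 0.999, 0.048, -0.0]
contact_force: [-0.4, -0.2, 0.2]
grip_width: 51.1
gripper_force: 0.0
```

Request:
send_rows(
  series=[
    [[-0.2,-1,0,0,0,0,-0.2],[0,-0.4,0,0,0,0,-0.2],[0,0,1,0,0,0,-0.2],[0,0,1,0,0,0,-0.2],[0,0,1,0,0,0,-0.2]],
  ],
)

```text
time: 23.92
position: [414.1, -282.5, 72.9]
tcp_rot: [0.0, 0.999, 0.048, 0.0]
contact_force: [-0.3, -0.0, 0.1]
grip_width: 51.4
gripper_force: 0.0
```

```bash
python3 - <<'E'
from sp import *
s=ctrl.state();q=s["tcp_rot"];y=2*np.arctan2(q[2],q[1]);print(s["position"],y)
E
```

```text
[ 414.14262019 -282.48735999   72.93949977] 0.09540337639643623
```

Request:
send_rows(
  series=[
    [[0,0,1,0,0,0,-0.2],[0,0,1,0,0,0,-0.2],[0,0,0.8,0,0,0,0.1],[0,0,0.3,0,0,0,0.3],[0,0,0,0,0,0,1]],
  ],
  squeeze=40,
)

```text
time: 24.55
position: [413.7, -282.3, 11.2]
tcp_rot: [-0.0, 0.999, 0.048, -0.0]
contact_force: [0.6, -0.7, -0.6]
grip_width: 14.8
gripper_force: 41.3
```

Request:
send_rows(
  series=[
    [[0,0,0,0,0,0,1],[0,0,0,0,0,0,1],[0,0,0,0,0,0,1]],
  ],
)

```text
time: 24.92
position: [413.8, -282.5, 11.7]
tcp_rot: [0.0, 0.999, 0.047, 0.0]
contact_force: [-0.2, -0.3, -0.5]
grip_width: 15.1
gripper_force: 41.2
```

Request:
send_rows(
  series=[
    [[0,0,-0.5,0,0,0,1],[0,0,-1,0,0,0,1],[0,0,-1,0,0,0,1],[0,0,-1,0,0,0,1],[0,0,-1,0,0,0,1]],
  ],
)

```text
time: 25.55
position: [413.5, -282.3, 102.6]
tcp_rot: [0.0, 0.999, 0.047, 0.0]
contact_force: [0.4, 0.9, -0.6]
grip_width: 15.1
gripper_force: 41.2
```

Request:
send_rows(
  series=[
    [[0,0,-1,0,0,0,1],[0,0,-1,0,0,0,1],[0,0,-0.5,0,0,0,1],[0,0,0,0,0,0,1]],
  ],
)

```text
time: 26.05
position: [413.9, -282.6, 152.1]
tcp_rot: [0.001, 0.999, 0.047, 0.001]
contact_force: [-0.0, -0.3, 0.0]
grip_width: 14.8
gripper_force: 41.2
```

Request:
send_rows(
  series=[
    [[0,0,0,0,0,1,1],[0.2,-0.5,0,0,0,0,1],[0.5,-1,0,0,0,0,1],[0.5,-1,0,0,0,0,1],[0.6,-1,0,0,0,0,1]],
  ],
)

```text
time: 26.68
position: [448.3, -210.3, 150.6]
tcp_rot: [-0.001, 1.0, 0.008, -0.001]
contact_force: [0.1, -0.1, -1.0]
grip_width: 14.9
gripper_force: 41.2
```

Request:
send_rows(
  series=[
    [[0.6,-1,0,0,0,0,1],[0.6,-1,0,0,0,0,1],[0.6,-1,0,0,0,0,1],[0.6,-1,0,0,0,0,1],[0.6,-1,0,0,0,0,1]],
  ],
)

```text
time: 27.3
position: [506.9, -109.4, 150.6]
tcp_rot: [-0.0, 1.0, 0.008, -0.001]
contact_force: [-0.2, -0.2, -0.9]
grip_width: 15.0
gripper_force: 41.2
```

Request:
send_rows(
  series=[
    [[0.6,-1,0,0,0,0,1],[0.6,-1,0,0,0,0,1],[0.6,-1,0,0,0,0,1],[0.6,-1,0,0,0,0,1],[0.6,-1,0,0,0,0,1]],
  ],
)

```text
time: 27.92
position: [565.2, -8.5, 150.5]
tcp_rot: [-0.0, 1.0, 0.008, -0.001]
contact_force: [0.9, 0.4, -1.1]
grip_width: 15.1
gripper_force: 41.2
```

Request:
send_rows(
  series=[
    [[0.6,-1,0,0,0,0,1],[0.6,-1,0,0,0,0,1],[0.6,-1,0,0,0,0,1],[0.6,-1,0,0,0,0,1],[0,0,0,0,0,0,1]],
  ],
)

```text
time: 28.55
position: [613.5, 72.3, 151.3]
tcp_rot: [-0.0, 1.0, 0.008, 0.0]
contact_force: [-0.5, -0.7, -0.3]
grip_width: 15.1
gripper_force: 41.2
```

```bash
cat > go.py <<'E'
import sys
from sp import *
s=ctrl.state();q=s["tcp_rot"];y=2*np.arctan2(q[2],q[1]);p=s["position"]
print(s["time"],p.round(1),round(y,4),s["grip_width"].__round__(1),s["contact_force"].round(1))
if len(sys.argv)>3:
    t=np.array([float(v) for v in sys.argv[1:5]]);Y=t[3]
    d=t[:3]-p;print("turn z",round(-(Y-y)/.08,2),"then x",round((d[0]*np.cos(Y)+d[1]*np.sin(Y))/20,2),"y",round((d[0]*np.sin(Y)-d[1]*np.cos(Y))/20,2),"z",round(-d[2]/20,2))
E
python3 go.py 630 106 72 0.0156
```

```text
28.55 [613.5  72.3 151.3] 0.0169 15.1 [-0.5 -0.7 -0.3]
turn z 0.02 then x 0.85 y -1.67 z 3.96
```

Request:
send_rows(
  series=[
    [[0.4,-0.8,0,0,0,0,1],[0.4,-0.8,0,0,0,0,1],[0.05,-0.07,1,0,0,0,1],[0,0,1,0,0,0,1],[0,0,1,0,0,0,1]],
  ],
)

```text
time: 29.18
position: [629.4, 105.0, 90.8]
tcp_rot: [-0.0, 1.0, 0.007, 0.0]
contact_force: [-0.1, -1.2, -1.7]
grip_width: 14.5
gripper_force: 41.2
```

Request:
send_rows(
  series=[
    [[0,0,0.5,0,0,0,1],[0,0,0.3,0,0,0,1],[0,0,0.15,0,0,0,1],[0,0,0,0,0,0,1]],
  ],
)

```text
time: 29.68
position: [629.2, 104.3, 72.6]
tcp_rot: [-0.0, 1.0, 0.007, 0.0]
contact_force: [0.5, 0.7, 1.0]
grip_width: 14.9
gripper_force: 41.2
```

```bash
python3 go.py 630 106 72 0.0156
```

```text
29.675 [629.2 104.3  72.6] 0.0148 14.9 [0.5 0.7 1. ]
turn z -0.01 then x 0.04 y -0.08 z 0.03
```

Request:
send_rows(
  series=[
    [[0,0,0.05,0,0,0,1],[0,0,0,0,0,0,0.5],[0,0,0,0,0,0,0.3],[0,0,0,0,0,0,0.3],[0,0,-0.5,0,0,0,0.3]],
  ],
)

```text
time: 30.3
position: [628.1, 104.2, 81.0]
tcp_rot: [-0.0, 1.0, 0.007, -0.001]
contact_force: [0.0, 0.4, -0.4]
grip_width: 29.9
gripper_force: 0.0
```

Request:
send_rows(
  series=[
    [[0,0,-1,0,0,0,0.3],[0,0,-1,0,0,0,0],[0,0,-1,0,0,0,-0.2],[0,0,-1,0,0,0,-0.2],[0,0.5,0,0,0,0,-0.2]],
  ],
)

```text
time: 30.92
position: [630.6, 94.5, 163.7]
tcp_rot: [-0.0, 1.0, 0.008, 0.002]
contact_force: [-0.1, -0.8, -0.1]
grip_width: 51.3
gripper_force: 0.0
```

Request:
send_rows(
  series=[
    [[-0.6,1,0,0,0,0,-0.2],[-0.6,1,0,0,0,0,-0.2],[-0.6,1,0,0,0,0,-0.2],[-0.6,1,0,0,0,0,-0.2],[-0.6,1,0,0,0,0,-0.2]],
  ],
)

```text
time: 31.55
position: [569.5, -8.2, 161.3]
tcp_rot: [-0.0, 1.0, 0.007, -0.0]
contact_force: [0.4, -0.7, 0.4]
grip_width: 51.0
gripper_force: 0.0
```

Request:
send_rows(
  series=[
    [[-0.7,1,0,0,0,0,-0.2],[-0.7,1,0,0,0,0,-0.2],[-0.7,1,0,0,0,0,-0.2],[-0.7,1,0,0,0,0,-0.2],[0,0,0,0,0,0,-0.2]],
  ],
)

```text
time: 32.17
position: [514.4, -88.9, 161.3]
tcp_rot: [-0.0, 1.0, 0.006, -0.0]
contact_force: [0.6, 0.3, -0.1]
grip_width: 51.5
gripper_force: 0.0
```

```bash
python3 - <<'E'
from sp import *
b=ctrl.grab_frame("top")
for o in spoons(b): print(o)
save({"img":cv2.resize(b["img"][130:260,160:420],(780,390),interpolation=cv2.INTER_CUBIC)},"t10")
E
python3 go.py 435.5 -180 71 0.163
```

```text
(array([181., 233.]), 348, 129.7, 'bowl', array([464.4, 391.9]), 'yaw', np.float64(-0.124), np.float64(-0.121), 'origin', array([422.7, 397. ]))
32.225 [515.2 -88.2 161.4] 0.0129 51.1 [ 1.1 -0.1  0.3]
turn z -1.88 then x -4.68 y 3.88 z 4.52
```

View pics/t10.png

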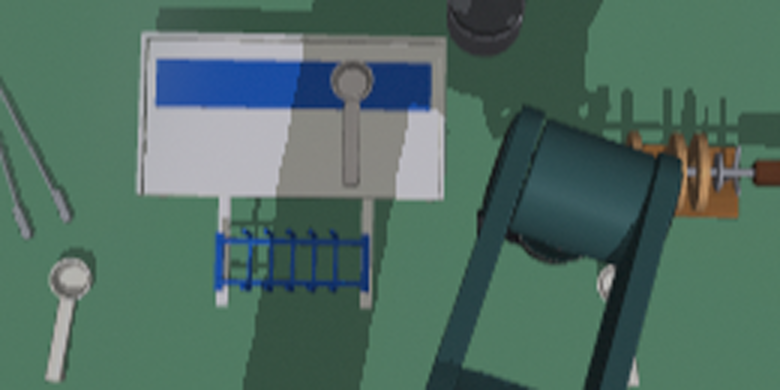

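The first spoon lies straight with its bowl on the strip, at crop (352,82). Spoon B's bowl is still where it was, at about full-image px (363,223).

Request:
send_rows(
  series=[
    [[0,0,0,0,0,-1,-0.2],[0,0,0,0,0,-0.9,-0.2],[-0.9,0.8,0,0,0,0,-0.2],[-0.9,0.8,0,0,0,0,-0.2],[-0.9,0.8,0.5,0,0,0,-0.2]],
  ],
)

```text
time: 32.85
position: [471.3, -144.0, 151.9]
tcp_rot: [0.0, 0.996, 0.084, 0.001]
contact_force: [-0.6, 0.1, -0.2]
grip_width: 51.4
gripper_force: 0.0
```

Request:
send_rows(
  series=[
    [[-0.9,0.8,1,0,0,0,-0.2],[-0.9,0.7,1,0,0,0,-0.2],[-0.2,0,1,0,0,0,-0.2],[0,0,1,0,0,0,-0.2],[0,0,0,0,0,0,-0.2]],
  ],
)

```text
time: 33.48
position: [435.5, -179.2, 70.3]
tcp_rot: [-0.001, 0.997, 0.083, -0.001]
contact_force: [0.4, -0.4, 0.7]
grip_width: 51.5
gripper_force: 0.0
```

```bash
python3 go.py 435.5 -180 11.5 0.163;python3 - <<'E'
from sp import *
b=ctrl.grab_frame("top")
for o in spoons(b): print(o)
a=ctrl.grab_frame("scene")
hsv=cv2.cvtColor(a["img"],cv2.COLOR_RGB2HSV)
print(proj(a,[475.5,-173.5,22]))
m=((hsv[...,1]<70)&(hsv[...,2]>110)).astype(np.uint8);n,l,s,c=cv2.connectedComponentsWithStats(m[200:300,170:320]);[print(c[i]+[170,200],s[i]) for i in range(1,n) if s[i][4]>40]
E
```

```text
33.475 [ 435.5 -179.2   70.3] 0.1671 51.5 [ 0.4 -0.4  0.7]
turn z 0.05 then x -0.0 y 0.04 z 2.94
(array([181., 233.]), 350, 129.7, 'bowl', array([464.5, 392.1]), 'yaw', np.float64(-0.12), np.float64(-0.115), 'origin', array([422.8, 396.9]))
[268.37005491 242.49373867]
[232.96143474 246.89455232] [   0    0  150  100 7416]
```

Request:
send_rows(
  series=[
    [[0,0.04,1,0,0,0.05,-0.2],[0,0,1,0,0,0,-0.2],[0,0,0.7,0,0,0,0.1],[0,0,0.24,0,0,0,0.3],[0,0,0,0,0,0,1]],
  ],
)

```text
time: 34.2
position: [436.3, -180.7, 12.7]
tcp_rot: [-0.0, 0.997, 0.081, 0.0]
contact_force: [0.7, -0.4, 0.7]
grip_width: 14.8
gripper_force: 40.4
```

Request:
send_rows(
  series=[
    [[0,0,0,0,0,0,1],[0,0,0,0,0,0,1],[0,0,0,0,0,0,1]],
  ],
)

```text
time: 34.58
position: [436.2, -180.8, 12.8]
tcp_rot: [0.0, 0.997, 0.081, 0.0]
contact_force: [-1.0, 0.4, -1.0]
grip_width: 15.1
gripper_force: 40.4
```

Request:
send_rows(
  series=[
    [[0,0,-0.5,0,0,0,1],[0,0,-1,0,0,0,1],[0,0,-1,0,0,0,1],[0,0,-1,0,0,0,1],[0,0,-1,0,0,0,1]],
  ],
)

```text
time: 35.2
position: [436.0, -180.7, 103.8]
tcp_rot: [0.0, 0.997, 0.081, 0.0]
contact_force: [-0.1, 0.2, -0.7]
grip_width: 15.3
gripper_force: 40.4
```

Request:
send_rows(
  series=[
    [[0,0,-1,0,0,0,1],[0,0,-1,0,0,0,1],[0,0,-0.5,0,0,0,1],[0,0,0,0,0,0,1]],
  ],
)

```text
time: 35.7
position: [436.5, -181.0, 153.3]
tcp_rot: [0.0, 0.997, 0.081, 0.001]
contact_force: [0.6, -0.5, -1.0]
grip_width: 14.9
gripper_force: 40.4
```

```bash
python3 go.py 629.3 165.5 72.3 0.0156
```

```text
35.7 [ 436.5 -181.   153.3] 0.1628 14.9 [ 0.6 -0.5 -1. ]
turn z 1.84 then x 9.91 y -17.17 z 4.05
```

Request:
send_rows(
  series=[
    [[0,0,0,0,0,1,1],[0,-0.5,0,0,0,0.84,1],[0.4,-1,0,0,0,0,1],[0.6,-1,0,0,0,0,1],[0.6,-1,0,0,0,0,1]],
  ],
)

```text
time: 36.33
position: [465.8, -109.5, 151.6]
tcp_rot: [-0.0, 1.0, 0.008, -0.001]
contact_force: [0.4, 0.5, -0.1]
grip_width: 15.3
gripper_force: 40.4
```

Request:
send_rows(
  series=[
    [[0.6,-1,0,0,0,0,1],[0.6,-1,0,0,0,0,1],[0.6,-1,0,0,0,0,1],[0.6,-1,0,0,0,0,1],[0.6,-1,0,0,0,0,1]],
  ],
)

```text
time: 36.95
position: [524.3, -8.5, 151.4]
tcp_rot: [-0.0, 1.0, 0.008, -0.001]
contact_force: [0.2, -0.1, -0.2]
grip_width: 14.8
gripper_force: 40.4
```

Request:
send_rows(
  series=[
    [[0.6,-1,0,0,0,0,1],[0.6,-1,0,0,0,0,1],[0.6,-1,0,0,0,0,1],[0.6,-1,0,0,0,0,1],[0.6,-1,0,0,0,0,1]],
  ],
)

```text
time: 37.58
position: [583.4, 92.5, 151.9]
tcp_rot: [-0.0, 1.0, 0.008, -0.001]
contact_force: [0.3, -0.1, -0.5]
grip_width: 15.0
gripper_force: 40.4
```

Request:
send_rows(
  series=[
    [[0.6,-1,0,0,0,0,1],[0.6,-1,0,0,0,0,1],[0.5,-1,0,0,0,0,1],[0.3,-0.5,0,0,0,0,1],[0,0,0,0,0,0,1]],
  ],
)

```text
time: 38.2
position: [622.3, 162.9, 152.4]
tcp_rot: [0.0, 1.0, 0.008, -0.0]
contact_force: [-0.6, 0.4, 0.2]
grip_width: 15.0
gripper_force: 40.4
```

```bash
python3 go.py 629 164.3 73 0.0156
```

```text
38.2 [622.3 162.9 152.4] 0.0167 15.0 [-0.6  0.4  0.2]
turn z 0.01 then x 0.33 y -0.07 z 3.97
```

Request:
send_rows(
  series=[
    [[0.33,-0.1,0.5,0,0,0,1],[0,0,1,0,0,0,1],[0,0,1,0,0,0,1],[0,0,0.8,0,0,0,1],[0,0,0.4,0,0,0,1]],
  ],
)

```text
time: 38.83
position: [628.0, 163.7, 77.1]
tcp_rot: [0.0, 1.0, 0.008, -0.001]
contact_force: [-0.3, 0.6, -1.2]
grip_width: 14.7
gripper_force: 40.4
```

Request:
send_rows(
  series=[
    [[0,0,0.2,0,0,0,1],[0,0,0.1,0,0,0,1],[0,0,0,0,0,0,1]],
  ],
)

```text
time: 39.2
position: [629.0, 164.4, 73.0]
tcp_rot: [-0.0, 1.0, 0.008, 0.0]
contact_force: [-1.0, -0.3, -0.0]
grip_width: 14.6
gripper_force: 40.4
```

```bash
python3 go.py 629 164.3 73 0.0156
```

```text
39.2 [629.  164.4  73. ] 0.0156 14.6 [-1.  -0.3 -0. ]
turn z 0.0 then x -0.0 y 0.0 z 0.0
```

Request:
send_rows(
  series=[
    [[0,0,0.05,0,0,0,1],[0,0,0,0,0,0,0.5],[0,0,0,0,0,0,0.3],[0,0,0,0,0,0,0.3],[0,0,-0.5,0,0,0,0.3]],
  ],
)

```text
time: 39.83
position: [627.8, 164.2, 81.1]
tcp_rot: [0.0, 1.0, 0.008, -0.001]
contact_force: [0.2, -0.2, -0.4]
grip_width: 30.0
gripper_force: 0.0
```

Request:
send_rows(
  series=[
    [[0,0,-1,0,0,0,0.3],[0,0,-1,0,0,0,0],[0,0,-1,0,0,0,-0.2],[0,0,-1,0,0,1,-0.2],[0,0,0,0,0,0.66,-0.2]],
  ],
)

```text
time: 40.45
position: [630.2, 164.5, 164.4]
tcp_rot: [-0.001, 0.998, -0.06, 0.002]
contact_force: [-0.5, -0.3, -0.7]
grip_width: 51.1
gripper_force: 0.0
```

Request:
send_rows(
  series=[
    [[-1,-0.5,0,0,0,0,-0.2],[-1,-0.5,0,0,0,0,-0.2],[-1,-0.5,0,0,0,0,-0.2],[-1,-0.5,0,0,0,0,-0.2],[0,0,0,0,0,0,-0.2]],
  ],
)

```text
time: 41.08
position: [551.6, 214.6, 161.5]
tcp_rot: [0.0, 0.998, -0.057, -0.001]
contact_force: [0.6, 0.6, 0.4]
grip_width: 51.5
gripper_force: 0.0
```

```bash
python3 - <<'E'
from sp import *
b=ctrl.grab_frame("top")
for o in spoons(b): print(o)
E
python3 go.py 424.2 396.7 71 -0.117
```

```text
(array([179., 237.]), 233, 126.5, 'bowl', array([376.5, 402.6]), 'yaw', np.float64(-3.013), np.float64(3.118), 'origin', array([418.5, 401.7]))
41.125 [553.  214.1 161.6] -0.1154 51.6 [-0.2 -0.2 -0.2]
turn z 0.02 then x -7.46 y -8.32 z 4.53
```

Request:
send_rows(
  series=[
    [[-0.8,-0.9,0,0,0,0,-0.2],[-0.8,-0.9,0,0,0,0,-0.2],[-0.8,-0.9,0,0,0,0,-0.2],[-0.8,-0.9,0,0,0,0,-0.2],[-0.8,-0.9,0,0,0,0,-0.2]],
  ],
)

```text
time: 41.75
position: [485.6, 312.6, 161.6]
tcp_rot: [-0.0, 0.998, -0.059, 0.001]
contact_force: [0.2, 0.5, 0.4]
grip_width: 51.0
gripper_force: 0.0
```

Request:
send_rows(
  series=[
    [[-0.8,-0.9,0.5,0,0,0,-0.2],[-0.8,-0.9,1,0,0,0,-0.2],[-0.8,-0.9,1,0,0,0,-0.2],[-0.8,-0.9,1,0,0,0,-0.2],[-0.3,-0.2,1,0,0,0,-0.2]],
  ],
)

```text
time: 42.38
position: [424.7, 397.1, 71.0]
tcp_rot: [-0.0, 0.998, -0.058, 0.001]
contact_force: [0.4, -0.2, 0.4]
grip_width: 51.2
gripper_force: 0.0
```

Request:
send_rows(
  series=[
    [[0,0,0,0,0,0,-0.2]],
  ],
)

```text
time: 42.5
position: [423.6, 395.4, 70.2]
tcp_rot: [0.001, 0.998, -0.058, -0.001]
contact_force: [-0.1, -0.7, 0.3]
grip_width: 51.3
gripper_force: 0.0
```

```bash
python3 go.py 424.2 396.7 12 -0.117; python3 - <<'E'
from sp import *
a=ctrl.grab_frame("scene")
u=proj(a,[464.4,392,22]);print(u)
h=cv2.cvtColor(a["img"],cv2.COLOR_RGB2HSV);x,y=u.astype(int)
print(((h[y-8:y+9:2,x-16:x+17:2,1]<60)&(h[y-8:y+9:2,x-16:x+17:2,2]>110)).astype(int))
E
```

```text
42.5 [423.6 395.4  70.2] -0.1165 51.3 [-0.1 -0.7  0.3]
turn z 0.01 then x 0.02 y -0.07 z 2.91
[393.60108498 157.82280363]
[[1 1 1 1 0 0 0 0 0 0 0 0 0 0 0 0 0]
 [1 1 1 1 1 1 0 0 0 0 0 0 0 0 0 0 0]
 [0 0 1 1 1 1 1 1 1 1 0 0 0 0 0 0 0]
 [0 0 0 1 1 1 1 1 1 1 1 1 0 0 0 0 0]
 [0 0 0 0 0 1 1 1 1 1 1 1 1 0 0 0 0]
 [0 0 0 0 0 0 1 1 1 1 1 1 0 0 0 0 0]
 [0 0 0 0 0 0 1 1 1 1 1 0 0 0 0 0 0]
 [0 0 0 0 0 0 0 0 1 1 0 0 0 0 0 0 0]
 [0 0 0 0 0 0 0 0 0 0 0 0 0 1 0 0 0]]
```

Spoon A's bowl is still at its measured place, so I'll grasp it.

Request:
send_rows(
  series=[
    [[0,-0.05,1,0,0,0,-0.2],[0,0,1,0,0,0,-0.2],[0,0,0.7,0,0,0,0.1],[0,0,0.2,0,0,0,0.3],[0,0,0,0,0,0,1]],
  ],
)

```text
time: 43.18
position: [424.9, 396.8, 13.9]
tcp_rot: [-0.0, 0.998, -0.059, 0.0]
contact_force: [0.9, 0.9, -0.3]
grip_width: 15.0
gripper_force: 40.9
```

Request:
send_rows(
  series=[
    [[0,0,0,0,0,0,1],[0,0,0,0,0,0,1],[0,0,0,0,0,0,1]],
  ],
)

```text
time: 43.55
position: [424.5, 396.9, 13.9]
tcp_rot: [-0.0, 0.998, -0.059, 0.0]
contact_force: [-0.4, -0.2, -0.8]
grip_width: 14.7
gripper_force: 40.9
```

Request:
send_rows(
  series=[
    [[0,0,-0.5,0,0,0,1],[0,0,-1,0,0,0,1],[0,0,-1,0,0,0,1],[0,0,-1,0,0,0,1],[0,0,-1,0,0,0,1]],
  ],
)

```text
time: 44.18
position: [424.4, 396.8, 104.9]
tcp_rot: [-0.0, 0.998, -0.059, 0.0]
contact_force: [0.0, -0.0, -1.1]
grip_width: 14.9
gripper_force: 40.9
```

Request:
send_rows(
  series=[
    [[0,0,-1,0,0,0,1],[0,0,-1,0,0,0,1],[0,0,-0.5,0,0,0,1],[0,0,0,0,0,-1,1],[0,0,0,0,0,-0.66,1]],
  ],
)

```text
time: 44.8
position: [424.2, 396.7, 153.8]
tcp_rot: [-0.0, 1.0, 0.009, -0.0]
contact_force: [-1.7, 0.2, -0.7]
grip_width: 15.0
gripper_force: 40.9
```

```bash
python3 go.py 627.6 224.3 72 0.0156
```

```text
44.8 [424.2 396.7 153.8] 0.0177 15.0 [-1.7  0.2 -0.7]
turn z 0.03 then x 10.03 y 8.78 z 4.09
```

Request:
send_rows(
  series=[
    [[0.5,0.4,0,0,0,0,1],[1,0.9,0,0,0,0,1],[1,0.9,0,0,0,0,1],[1,0.9,0,0,0,0,1],[1,0.9,0,0,0,0,1]],
  ],
)

```text
time: 45.42
position: [516.8, 316.9, 153.4]
tcp_rot: [0.0, 1.0, 0.007, -0.0]
contact_force: [0.2, 0.7, -0.7]
grip_width: 14.6
gripper_force: 40.9
```

Request:
send_rows(
  series=[
    [[1,0.9,0,0,0,0,1],[1,0.9,0,0,0,0,1],[1,0.9,0,0,0,0,1],[1,0.9,0,0,0,0,1],[1,0.8,0,0,0,0,1]],
  ],
)

```text
time: 46.05
position: [618.3, 230.4, 153.4]
tcp_rot: [-0.0, 1.0, 0.008, -0.0]
contact_force: [-0.3, 0.4, -0.1]
grip_width: 15.0
gripper_force: 40.9
```

Request:
send_rows(
  series=[
    [[0.5,0.4,0,0,0,0,1],[0,0,0,0,0,0,1]],
  ],
)

```text
time: 46.3
position: [627.9, 223.4, 153.4]
tcp_rot: [-0.0, 1.0, 0.007, -0.0]
contact_force: [-0.4, 0.6, -0.9]
grip_width: 15.0
gripper_force: 40.9
```

```bash
python3 go.py 627.8 224.2 74 0.0156
```

```text
46.3 [627.9 223.4 153.4] 0.0144 15.0 [-0.4  0.6 -0.9]
turn z -0.01 then x -0.0 y -0.04 z 3.97
```

Request:
send_rows(
  series=[
    [[0,-0.04,0.5,0,0,0,1],[0,0,1,0,0,0,1],[0,0,1,0,0,0,1],[0,0,0.8,0,0,0,1],[0,0,0.4,0,0,0,1]],
  ],
)

```text
time: 46.92
position: [626.0, 225.1, 78.1]
tcp_rot: [0.0, 1.0, 0.008, -0.001]
contact_force: [-0.3, -0.1, -0.5]
grip_width: 15.0
gripper_force: 40.9
```

Request:
send_rows(
  series=[
    [[0,0,0.2,0,0,0,1],[0,0,0.1,0,0,0,1],[0,0,0,0,0,0,1]],
  ],
)

```text
time: 47.3
position: [627.6, 224.8, 74.1]
tcp_rot: [-0.0, 1.0, 0.008, 0.0]
contact_force: [-1.3, 0.3, -0.6]
grip_width: 14.6
gripper_force: 40.9
```

Request:
send_rows(
  series=[
    [[0,0,0,0,0,0,0.5],[0,0,0,0,0,0,0.3],[0,0,0,0,0,0,0.3],[0,0,-0.5,0,0,0,0.3],[0,0,-1,0,0,0,0.3]],
  ],
)

```text
time: 47.92
position: [626.5, 224.5, 103.6]
tcp_rot: [0.0, 1.0, 0.008, -0.001]
contact_force: [0.5, 0.3, 0.8]
grip_width: 29.6
gripper_force: 0.0
```

Request:
send_rows(
  series=[
    [[0,0,-1,0,0,0,0.3],[0,0,-1,0,0,0,0.3],[0,0,-1,0,0,0,0.3],[-1,-0.7,0,0,0,0,0.3],[-1,-0.7,0,0,0,0,0.3]],
  ],
)

```text
time: 48.55
position: [584.5, 252.9, 163.1]
tcp_rot: [-0.0, 1.0, 0.008, -0.001]
contact_force: [-0.3, -0.1, 0.4]
grip_width: 29.8
gripper_force: 0.0
```

Request:
send_rows(
  series=[
    [[-1,-0.8,0,0,0,0,0.3],[-1,-0.8,0,0,0,0,0.3],[-1,-0.8,0,0,0,0,0.3],[-1,-0.8,0,0,0,0,0.3],[-1,-0.8,0,0,0,0,0.3]],
  ],
)

```text
time: 49.18
position: [483.8, 331.7, 163.4]
tcp_rot: [-0.0, 1.0, 0.008, -0.0]
contact_force: [1.2, -0.1, -0.8]
grip_width: 30.1
gripper_force: 0.0
```

Request:
send_rows(
  series=[
    [[-0.5,-1,0,0,0,0,0.3],[-0.5,-1,0,0,0,0,0.3],[0,-1,0,0,0,0,0.3],[0,-1,0,0,0,0,0.3],[0,0,0,0,0,0,0.3]],
  ],
)

```text
time: 49.8
position: [464.6, 411.9, 163.5]
tcp_rot: [-0.0, 1.0, 0.009, 0.0]
contact_force: [0.1, -0.9, 0.9]
grip_width: 29.6
gripper_force: 0.0
```

```bash
python3 go.py; python3 - <<'E'
from sp import *
b=ctrl.grab_frame("top");a=ctrl.grab_frame("scene");pickle.dump((a,b),open("p9.pkl","wb"))
B=cv2.resize(b["img"][135:235,190:290+100],(600,300),interpolation=cv2.INTER_CUBIC)
A=cv2.resize(a["img"][130:280,220:520],(600,300),interpolation=cv2.INTER_CUBIC)
save({"img":np.vstack([B,A])},"fin")
E
```

```text
49.8 [464.6 411.9 163.5] 0.0171 29.6 [ 0.1 -0.9  0.9]
```

View pics/fin.png

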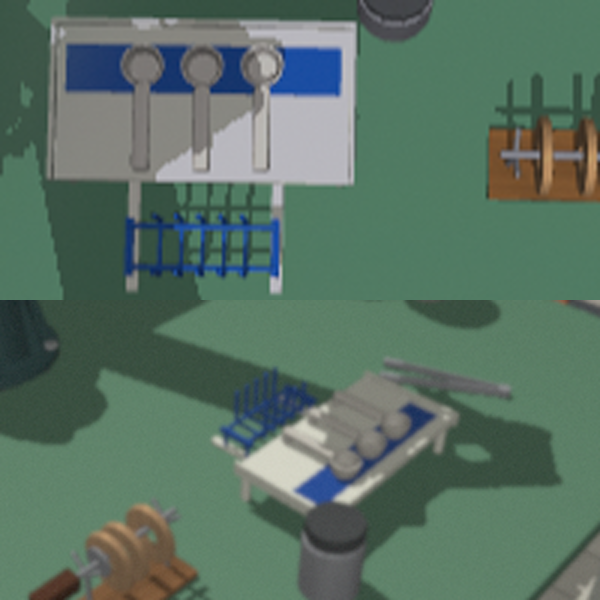

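The three spoons sit in an even, straight row with their bowls on the strip, at crop (142,66), (202,66) and (262,66), and the skewer is intact. I'll make sure no fourth white spoon is left, then hand in.

```bash
python3 - <<'E'
from sp import *
a,b=pickle.load(open("p9.pkl","rb"))
o=[x for x in spoons(b)];print(o)
if not [x for x in o if 115<x[2]<140]: print(ctrl.close_job())
E
```

```text
[]
the job is handed in; nothing more can be done
None
```

The job is handed in: the skewer with all three coasters hangs across both forks of its stand, and the three white spoons lie in one row on the upper deck with their bowls on the blue strip.

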